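# Index the nozzle dial to its third stop and hold it

## Robot

A 6-joint arm with a two-finger parallel gripper is mounted at the origin on a cart in front of the work surface, level with it; the furniture and walls round the work are solid. World frame = base frame: x ahead of the robot, y to its left, z up, the work surface at z = 0. Lengths are in m, angles in rad, forces in N, time in s.
With the tool pointing down it reaches from about 0.225 to 0.875 m from the base axis. Payload 3.4 kg.
Tool frame: the origin (TCP) lies midway between the tips of the shut fingers; the grasp point (between the pads) lies 19 mm behind it; z points along the fingers, y is the line along which they close (so a half turn about z gives the same grasp; the last joint's range is limited). The gripper opens to 85 mm and grips with 20 to 120 N. Pads are 22 mm wide; open, the fingers measure 114 mm over their backs; the gripper's body (76 mm by 85 mm) begins 54 mm behind the grasp point. The pads swing forward as they close: fully open they stand 13 mm farther back than shut.
Start: joints at [1.056, 0.276, 1.505, -0, 1.361, -0.121], TCP at [0.221, 0.531, 0.231] pointing down, gripper open.
Joint ranges: [-2.89, 2.89], [-0.75, 2.08], [0.22, 2.7], [-1.18, 4.32], [0.11, 2.71], [-2.7, 2.7]. Speed limits (rad/s): [2.57, 2.57, 3.14, 3.14, 3.14, 3.14].

## Interface

Orientations are given as a unit quaternion [w, x, y, z].
In Python, from rig import * gives the robot as it stands.
- The arm moves only by the tool apply_moves, never from a script. Its argument "steps" is one flat list of numbers, 4 for each row, row after row: the shift along the world's x, y, z in cm, then the turn about the world's z in degrees. A call has 1 to 8 rows; each row is the pose to reach, as a shift and turn from the pose commanded when the call began; what a row does not reach only later rows make up. A row lasts 1/12 s, in which the tool goes at most 41.7 mm and 7.16 degrees, less where a joint would pass 70% of its speed; a pose out of reach is approached as far as the arm can. A call with a gripper value outside its range is refused whole. "jaw" is the closure in counts, from 0 (fully open) to 255 (shut), set as the call begins (left out, the last holds). The fingers move at their own pace and stop on an object; "newtons" is the grip in N (left out, the last holds). Time passes only in rows, so rows that repeat a pose let the fingers close. It gives the time, the measured TCP pose, the force, the opening and the grip force at its end, in the units of the state.
- get_state(): the state, without advancing time (a new reading comes with each control period).
- get_image(name): name is "scene" or "side" or "wrist"; returns the picture (384x512x3 uint8, red, green, blue); there is no depth.
- calibration(name): a dict with "fx", "fy", "cx", "cy" (pixels), "xyz" and "rotation" of the camera in the world. Camera axes: x right, y up, looking along -z (the intrinsics and any distortion apply to the point x, -y, -z); pixel columns grow to the right and rows downward; lengths in m; the calibration is good to about 2 mm. A picture is of the moment at which its call begins: read the wrist's pose just before it. calibration takes no time and is no camera call; for the wrist camera it gives the pose at the moment of the call.
- sign_off(): hands the job in; it is judged then, once.
The state is a dict: "clock": time; "qpos": joint angles; "qd": joint speeds; "effort": joint torques, N m; "position": TCP position; "ee_rot": TCP orientation; "contact_force": force on the tool from outside, world axes, zero at the start; "moment": the same for the moment, N m; "width": finger opening in m; "gripper_force": force on a finger pad.
Only numpy, scipy, OpenCV 4.12 (cv2) and the standard library are available. Lean on these libraries where they do the work, as an engineer would, in place of code of your own. Each camera call takes 0.05 s, during which the arm holds its last target. There are 200 camera calls.

## Task

Lift the dust cover off the nozzle dial by its knob and stand it gently rim down on the bare worktop beside the fixture. Then turn the dial's black bar knob anticlockwise (seen from above) back to its end stop and click it on clockwise to the third stop, without running past it, so that the third nozzle stands at the pointer for the welding head to pick up. Finish still gripping the knob there, do not let go, and leave the things lying round the fixture where they are.

Things in the scene. Friction and masses are not known exactly. Their poses are not given: they have to be found in the camera images.
- base: Base of the nozzle dial fixture, bolted down: grey plate 200 x 200 x 12 mm carrying a round drum 172 mm across and 8 mm high. Origin at the centre of the underside, on the dial's vertical axis, at worktop height; x away from the pointer, z up. High above, a gantry beam crosses the worktop from left to right at x = 0.58 m, its underside 0.55 m up: carry things low.
- pointer (a point): Tip of the small fixed steel pointer at the front edge of the drum (the base's -x side), 72 mm from the dial's axis, 45 mm above the worktop: where the welding head comes down to pick up a nozzle.
- cover: Loose dust cover over the dial: upside-down round steel bowl, 190 mm across, 74 mm high to its flat top, wall 3 mm, 0.3 kg. Origin at the centre of its rim, z up. At the start its rim lies on the base plate, 12 mm above the worktop, centred by the drum with 3 mm of play. Raise it straight up by 70 mm or more to clear the dial's knob and nozzles inside it.
- cover_knob (a point): Middle of the head of the cover's black knob, the place to grip: the head is round, 32 mm across and 25 mm high, its centre on the cover's axis, 100 mm above the rim and 26 mm above the cover's flat top.
- index_knob: Black bar knob under the cover, one piece with the dial: bar 56 mm long along its own x, 14 mm thick along its y, 28 mm high, flat sides. Origin at the bar's middle, on the dial's vertical axis, 65 mm above the worktop and 27 mm above the dial's plate (a sector of 77 mm radius). Fingers on the flat sides are clear of the nozzles, which stand round one end of the bar.
- third_nozzle (a point): Middle of the third copper nozzle, the widest (26 mm), fixed on the dial 62 mm from its axis with its top 72 mm above the worktop. The first (24 mm) and second (20 mm) stand before it, 24 degrees apart, all of them 32 mm high. The other three seats are empty.
- dial (a joint): Angle of the dial, rad, growing clockwise seen from above. Spring detents every 24 degrees: home 0, first stop 0.419, second 0.838, third 1.257, then 1.676 and 2.094; solid ends at -0.10 and 2.19. About 0.15 N m turns it over the crest between two stops, then it snaps into the next. The bar's x axis stands at 0.628 minus this angle from the base's x. At the start it has been left at or near stop one or two.
- tape_roll: Roll of masking tape lying flat, 96 mm across, 24 mm high, behind the fixture; to be left alone. Origin at the centre of its underside.
- lens_case: Round white lens case, 47 mm across, 17 mm high, behind the fixture; to be left alone. Origin at the centre of its underside.
- pliers: Needle-nose pliers with red handles, 153 mm long, 50 mm wide, 13 mm high, lying across further behind the fixture; to be left alone. Origin under its middle.
Not all that is in view belongs to the job. Leave any brown look-alike of the cover alone.

How it is judged:
By the outcome, as a careful person would: the job done as asked, in the order asked, and still so for the second after the job is handed in, while the arm keeps its last pose, push and grip.
It also fails if it takes over 64 s, if anything falls off the work surface, if the arm or the gripper's body presses on something with over 40 N, if the wrist force passes 120 N, or if a joint passes its speed limit or range.

## Working session

There is one attempt and no reset: what is moved stays moved. The work goes in short steps, Python scripts to look and compute and a tool call to move; the robot and the scene stay as the last step left them, time stands still between calls to the robot, and variables do not carry over. Pictures are saved under pics/ and viewed, at most 10 in all, crops included, and the job is handed in when it is done.

Besides the shell and the picture viewer there is one more tool, called after "Call:" as name(argument=value, ...), one argument or row to a line, values as JSON. apply_moves: Moves the arm, as the interface text tells. Its arguments: {"type":"object","properties":{"steps":{"type":"array","items":{"type":"number"}},"jaw":{"type":"number"},"newtons":{"type":"number"}},"required":["steps"]}

```bash
mkdir -p pics; cat > h.py <<'E'
from rig import *
import numpy as np, cv2
def snap(n,f):
    c=calibration(n); im=get_image(n); cv2.imwrite('pics/'+f,im[:,:,::-1]); return im,c
def ray(c,u,v):
    d=np.array([(u-c['cx'])/c['fx'],-(v-c['cy'])/c['fy'],-1.0]); R=np.array(c['rotation']).reshape(3,3)
    return np.array(c['xyz']),R@d
def onz(c,u,v,z):
    o,d=ray(c,u,v); return o+d*(z-o[2])/d[2]
def proj(c,p):
    R=np.array(c['rotation']).reshape(3,3); q=R.T@(np.array(p)-c['xyz']); return c['cx']+c['fx']*q[0]/-q[2], c['cy']-c['fy']*q[1]/-q[2]
E
python3 - <<'E'
from h import *
a,c=snap('scene','a.png'); b,d=snap('side','b.png'); print(c,d)
cv2.imwrite('pics/ab.png',cv2.resize(np.vstack([a,b])[:,:,::-1],(800,1200))[:, :])
E
```

```text
{'fx': 496.1177620997355, 'fy': 496.1177620997355, 'cx': 255.07996704264005, 'cy': 192.12183008866583, 'xyz': array([ 0.05833061, -0.72737197,  0.6062155 ]), 'rotation': array([ 0.82324225,  0.49053055, -0.14336629, -0.24718026])} {'fx': 405.7381128807439, 'fy': 405.7381128807439, 'cx': 249.1649988009707, 'cy': 189.87960559041161, 'xyz': array([ 0.43123038, -0.58075199,  0.66512743]), 'rotation': array([ 0.90059336,  0.41297057, -0.05122111, -0.12555201])}
```

View pics/a.png

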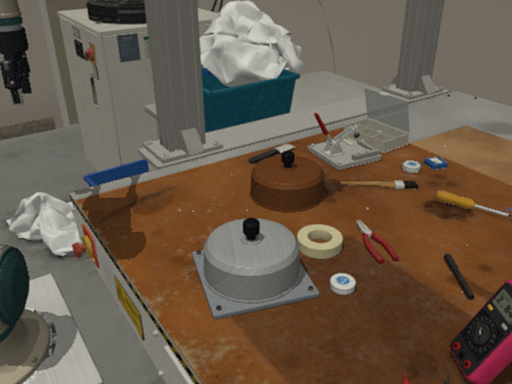

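View pics/b.png

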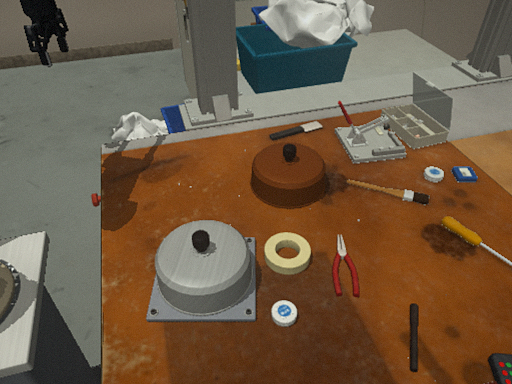

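The scene picture shows two domes. The grey steel one is on the grey plate, with its knob at (251,229) in scene and (201,240) in side. The brown one is at (288,183) and is the look-alike. The grey one fits, being steel and sitting on the bolted plate. I'll confirm with a crop and measure.

```bash
sed -i "s/R=np.array(c\['rotation'\]).reshape(3,3)/R=Rot(c)/g" h.py; cat >> h.py <<'E'
from scipy.spatial.transform import Rotation
def Rot(c): return Rotation.from_quat(np.array(c['rotation'])[[1,2,3,0]]).as_matrix()
def tri(c,p,d,q):
    o1,a=ray(c,*p);o2,b=ray(d,*q)
    s=np.linalg.lstsq(np.c_[a,-b],o2-o1,rcond=None)[0]; x,y=o1+a*s[0],o2+b*s[1]
    return (x+y)/2,np.linalg.norm(x-y)
E
python3 - <<'E'
from h import *
c=calibration('scene');d=calibration('side')
def knob(f,x0,y0,w=22):
    im=cv2.imread('pics/'+f); m=(im.max(2)<60).astype(np.uint8)
    n,l,s,ce=cv2.connectedComponentsWithStats(m[y0-w:y0+w,x0-w:x0+w]); i=1+np.argmax(s[1:,4]); print(s[i]); return ce[i]+[x0-w,y0-w]
p=knob('a.png',251,229);q=knob('b.png',201,240);print(p,q,tri(c,p,d,q))
for n,pp,qq in [('tape',(320,237),(288,249)),('lens',(343,280),(284,310)),('pl',(376,242),(345,265)),('brownknob',(288,158),(290,152))]: print(n,tri(c,pp,d,qq))
for n,u,v in [('plate L',148,320),('R',257,319),('back',256,237)]: print(n,onz(d,u,v,.012))
for n,u,v in [('front',218,312),('R',316,293),('L',194,252)]: print('sc',n,onz(c,u,v,.012))
# table outline in side view
for u,v in [(101,384),(101,150),(0,0)][:2]: print('edge',onz(d,u,v,0))
a=cv2.imread('pics/a.png')[130:330,160:400];cv2.imwrite('pics/crop.png',cv2.resize(a,(720,600),interpolation=cv2.INTER_CUBIC))
s=get_state();print(s['position'],s['ee_rot'],s['clock'],s['width'])
E
```

```text
[ 14  11  16  23 306]
[ 13  12  18  22 297]
[250.78431373 228.36928105] [200.38383838 240.54208754] (array([ 0.47418139, -0.07055408,  0.1077327 ]), np.float64(0.0016222618313546453))
tape (array([ 0.65232496, -0.0632895 ,  0.01865013]), np.float64(0.0021761797167564735))
lens (array([ 0.59709021, -0.19659316,  0.01653202]), np.float64(0.002426115500255001))
pl (array([ 0.75547789, -0.12526182,  0.00297644]), np.float64(0.005278816067068267))
brownknob (array([0.73338071, 0.16209934, 0.09586824]), np.float64(0.00028391292055418105))
plate L [ 0.35581723 -0.14456603  0.012     ]
R [ 0.54515022 -0.19667227  0.012     ]
back [ 0.59926712 -0.00523845  0.012     ]
sc front [ 0.36141631 -0.13967775  0.012     ]
sc R [ 0.5350355  -0.19481637  0.012     ]
sc L [0.40839744 0.04365897 0.012     ]
edge [ 0.2709569  -0.23301072  0.        ]
edge [0.27195594 0.44932696 0.        ]
[0.22038801 0.53057171 0.23052509] [-2.56312158e-04  1.95615406e-01  9.80680334e-01 -7.93797032e-04] 0.1 0.08494861195417878
```

View pics/crop.png

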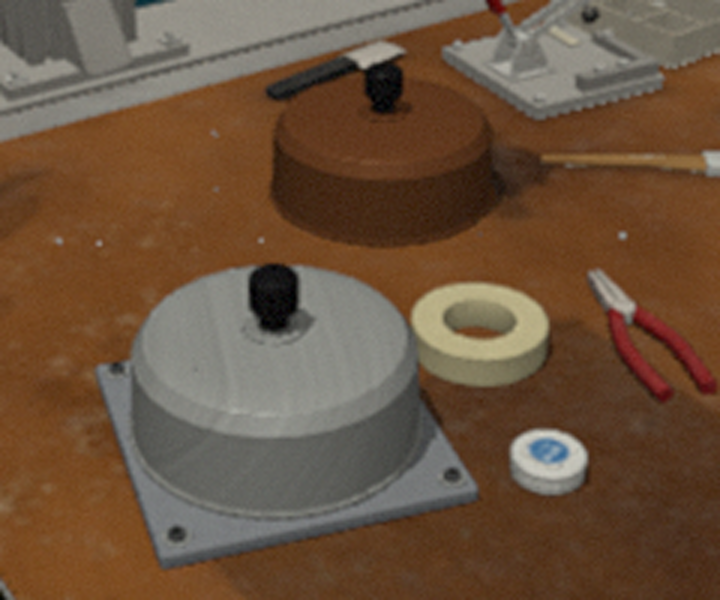

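The crop confirms it: the steel cover sits on the bolted grey plate. The knob is at about (0.474,-0.071), z≈0.11, which matches the given heights. The plate centre from its corners is (0.474,-0.075) and its yaw is about -16°. I'm moving over it now.

Call:
apply_moves(
  steps=[25.3,-60.2,-1,0,25.3,-60.2,-1,0,25.3,-60.2,-1,0,25.3,-60.2,-1,0,25.3,-60.2,-1,0,25.3,-60.2,-1,0,25.3,-60.2,-1,0,25.3,-60.2,-1,0],
  jaw=0,
)

```text
clock: 0.77
position: [0.3497, 0.2218, 0.226]
ee_rot: [-0.0, 0.195, 0.981, -0.0]
contact_force: [0.9, -0.5, -0.3]
width: 0.0854
gripper_force: 0.0
```

Call:
apply_moves(
  steps=[12.4,-29.3,-1,0,12.4,-29.3,-1,0,12.4,-29.3,-1,0,12.4,-29.3,-1,0,12.4,-29.3,-1,0,12.4,-29.3,-1,0,12.4,-29.3,-1,0,12.4,-29.3,-1,0],
)

```text
clock: 1.43
position: [0.4749, -0.0731, 0.2158]
ee_rot: [0.0, 0.197, 0.98, -0.001]
contact_force: [0.4, 0.6, 0.7]
width: 0.0854
gripper_force: 0.0
```

Call:
apply_moves(
  steps=[0,0,0,0,0,0,0,0,0,0,0,0],
)

```text
clock: 1.68
position: [0.473, -0.0687, 0.2157]
ee_rot: [-0.001, 0.196, 0.981, 0.0]
contact_force: [-0.6, 0.5, 0.2]
width: 0.0848
gripper_force: 0.0
```

```bash
python3 - <<'E'
from h import *
w,c=snap('wrist','w1.png'); s=get_state();print(s['position'],s['ee_rot'],s['contact_force']); print(c)
print(proj(c,[.474,-.071,.112]),proj(c,[.474,-.071,.1245]),proj(c,s['position']))
E
```

```text
[ 0.47295978 -0.06824991  0.2159122 ] [-6.94088948e-04  1.95330982e-01  9.80737059e-01  3.83826218e-04] [-0.17063071 -0.20623113 -0.08304239]
{'fx': 330.05867011443837, 'fy': 330.05867011443837, 'cx': 260.0820056125906, 'cy': 194.48562712847783, 'xyz': array([ 0.41263543, -0.04284618,  0.35853525]), 'rotation': array([ 0.82475552, -0.10793572, -0.07256469,  0.55032952])}
(np.float64(256.632920853537), np.float64(196.55739182863158)) (np.float64(256.4770424085653), np.float64(201.0297324857051)) (np.float64(259.1484936603539), np.float64(250.93857429092006))
```

View pics/w1.png

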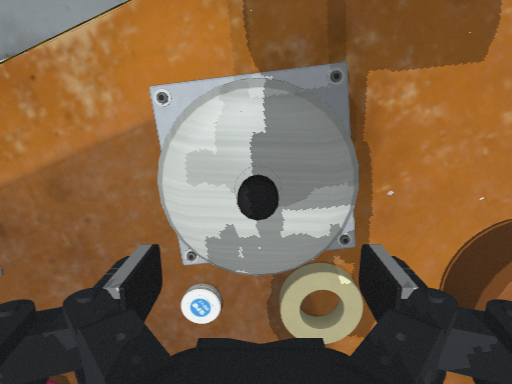

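The wrist view shows the steel cover's knob at (257,197), within 1 mm of the prediction. Descending now.

Call:
apply_moves(
  steps=[0.1,-0.2,-3,0,0.1,-0.2,-6,0,0.1,-0.2,-8.5,0,0.1,-0.2,-10.5,0,0.1,-0.2,-11.7,0,0.1,-0.2,-12.5,0,0.1,-0.2,-12.5,0,0.1,-0.2,-12.5,0],
)

```text
clock: 2.4
position: [0.4748, -0.0705, 0.0915]
ee_rot: [0.0, 0.195, 0.981, 0.0]
contact_force: [0.2, -0.1, 0.4]
width: 0.0855
gripper_force: 0.0
```

Call:
apply_moves(
  steps=[0,0,0,0,0,0,0,0,0,0,0,0,0,0,0,0,0,0,0,0,0,0,0,0,0,0,0,0,0,0,0,0],
  jaw=255,
  newtons=50,
)

```text
clock: 3.07
position: [0.4751, -0.0715, 0.092]
ee_rot: [0.001, 0.196, 0.981, -0.0]
contact_force: [-1.5, 0.7, 5.1]
width: 0.0301
gripper_force: 49.4
```

Call:
apply_moves(
  steps=[0,0,0.5,0,0,0,1.5,0,0,0,3,0,0,0,4.5,0,0,0,6,0,0,0,7.5,0,0,0,8.5,0,0,0,9.5,0],
)

```text
clock: 3.73
position: [0.4745, -0.0712, 0.1867]
ee_rot: [-0.0, 0.196, 0.981, 0.0]
contact_force: [0.1, 0.2, -3.0]
width: 0.0303
gripper_force: 49.7
```

Call:
apply_moves(
  steps=[0,0,0,0,0,0,0,0],
)

```text
clock: 3.9
position: [0.4748, -0.0713, 0.1862]
ee_rot: [0.0, 0.196, 0.981, 0.0]
contact_force: [0.1, 0.8, -2.7]
width: 0.0302
gripper_force: 49.7
```

```bash
python3 - <<'E'
from h import *
a,c=snap('scene','a2.png'); b,d=snap('side','b2.png');s=get_state();print(s['position'],s['contact_force'],s['width'],s['moment'])
cv2.imwrite('pics/ab2.png',cv2.resize(np.hstack([a[120:330,120:400],b[120:330,90:370]])[:,:,::-1],(800,300)))
E
```

```text
[ 0.47408249 -0.0710437   0.18534746] [ 0.50353428 -0.14626198 -2.58450674] 0.029969319112374937 [ 0.03347755 -0.01614785  0.03639166]
```

View pics/ab2.png

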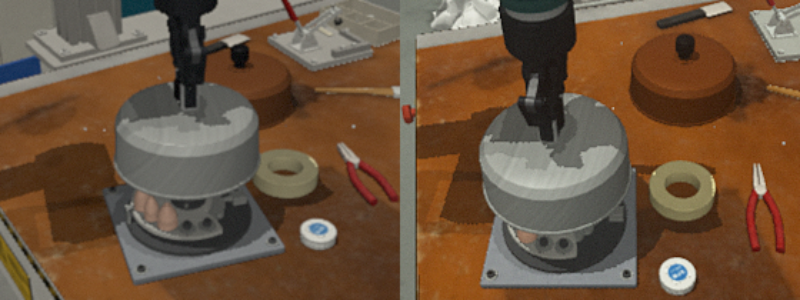

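The cover is off, with only its own weight on the wrist. The nozzles are visible below it. Carrying it left to (0.46, 0.17).

Call:
apply_moves(
  steps=[-0.1,1,0,0,-0.2,4,0,0,-0.5,7.5,0,0,-0.7,11,0,0,-0.9,14.5,0,0,-1.2,18,0,0,-1.4,21.5,0,0,-1.5,24,0,0],
)

```text
clock: 4.67
position: [0.4582, 0.1721, 0.1855]
ee_rot: [-0.001, 0.195, 0.981, 0.001]
contact_force: [0.0, -0.9, -1.8]
width: 0.0305
gripper_force: 50.1
```

Call:
apply_moves(
  steps=[0,0,-1,0,0,0,-3,0,0,0,-5,0,0,0,-7,0,0,0,-8.5,0,0,0,-9.5,0,0,0,-10,0,0,0,-10,0],
)

```text
clock: 5.33
position: [0.4583, 0.1684, 0.0846]
ee_rot: [-0.002, 0.196, 0.981, -0.001]
contact_force: [-1.2, 0.5, -3.0]
width: 0.03
gripper_force: 50.2
```

Call:
apply_moves(
  steps=[0,0,-0.1,0,0,0,-0.2,0,0,0,-0.3,0,0,0,-0.3,0,0,0,-0.4,0,0,0,-0.4,0,0,0,-0.5,0,0,0,-0.5,0],
)

```text
clock: 6.0
position: [0.4598, 0.1687, 0.0812]
ee_rot: [0.0, 0.196, 0.981, 0.0]
contact_force: [0.3, -0.2, -2.8]
width: 0.0301
gripper_force: 50.2
```

Call:
apply_moves(
  steps=[0,0,-0.1,0,0,0,-0.1,0,0,0,-0.2,0,0,0,-0.2,0],
)

```text
clock: 6.33
position: [0.4599, 0.1689, 0.08]
ee_rot: [0.0, 0.196, 0.981, 0.0]
contact_force: [-1.7, 0.2, 2.6]
width: 0.0301
gripper_force: 50.8
```

The rim is down: the force went from -2.8 to +2.6 N. Releasing and rising.

Call:
apply_moves(
  steps=[0,0,0,0,0,0,0,0,0,0,0,0,0,0,0,0,0,0,0,0,0,0,0,0,0,0,0,0],
  jaw=0,
)

```text
clock: 6.92
position: [0.4598, 0.1687, 0.0792]
ee_rot: [-0.0, 0.196, 0.981, 0.0]
contact_force: [-0.3, -0.1, -0.3]
width: 0.0855
gripper_force: 0.0
```

Call:
apply_moves(
  steps=[0,0,1,0,0,0,3,0,0,0,6,0,0,0,9,0,0,0,12,0,0,0,14,0,0,0,15,0,0,0,15,0],
)

```text
clock: 7.58
position: [0.4611, 0.1691, 0.2314]
ee_rot: [0.002, 0.196, 0.981, 0.001]
contact_force: [-0.1, -0.0, -0.3]
width: 0.0854
gripper_force: 0.0
```

Call:
apply_moves(
  steps=[0.2,-4,0,0,0.4,-8,0,0,0.6,-12,0,0,0.8,-16,0,0,1.0,-20,0,0,1.4,-23,0,0,1.5,-24,0,0,1.5,-24,0,0],
)

```text
clock: 8.25
position: [0.4742, -0.0733, 0.2274]
ee_rot: [-0.002, 0.198, 0.98, -0.0]
contact_force: [0.4, 0.1, -0.5]
width: 0.0853
gripper_force: 0.0
```

Call:
apply_moves(
  steps=[0,0,0,0,0,0,0,0],
)

```text
clock: 8.42
position: [0.4741, -0.0698, 0.2283]
ee_rot: [-0.001, 0.195, 0.981, 0.001]
contact_force: [-0.2, -0.0, -0.1]
width: 0.0855
gripper_force: 0.0
```

```bash
python3 - <<'E'
from h import *
w,c=snap('wrist','w2.png'); s=get_state();print(s['position'],s['ee_rot'],s['contact_force'],s['clock'])
b,d=snap('side','b3.png')
im=np.hstack([w,b]); cv2.imwrite('pics/wb.png',cv2.resize(im,(800,300))[:,:,::-1])
E
```

```text
[ 0.47425589 -0.06959718  0.22859823] [-7.89143206e-04  1.94849295e-01  9.80832723e-01  5.46081556e-04] [ 0.44885657  0.03881735 -0.0679784 ] 8.4667
```

View pics/w2.png

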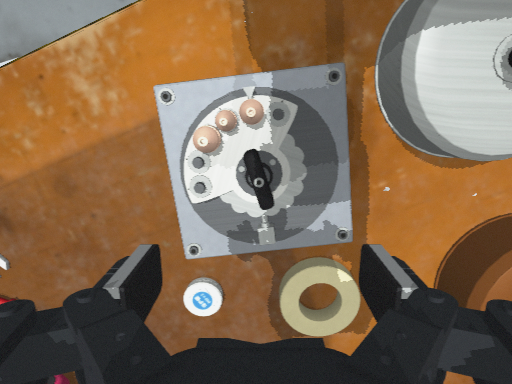

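The wrist view shows the dial uncovered, the bar knob from (252,155) to (266,204), and the first nozzle near the pointer (251,110 against 249,92). The widest nozzle, the third, is at (206,138). The cover stands on the bare worktop at right. Measuring the bar and the base yaw.

```bash
cat > m.py <<'E'
from h import *
def bar(f,c,u,v,w=36,z=.079):
    im=cv2.imread('pics/'+f); m=(im.max(2)<45).astype(np.uint8)[v-w:v+w,u-w:u+w]
    n,l,s,ce=cv2.connectedComponentsWithStats(m); i=1+np.argmax(s[1:,4])
    r=np.argwhere(l==i)[:,::-1].astype(np.float32)+[u-w,v-w]
    P=np.array([onz(c,*p,z)[:2] for p in r]); (cx,cy),(a,b),t=cv2.minAreaRect((P*1000).astype(np.float32))
    e=np.linalg.eigh(np.cov(P.T))[1][:,1]; print('bar',cx,cy,a,b,t,'pca',np.degrees(np.arctan2(e[1],e[0]))%180,len(r))
E
python3 - <<'E'
from m import *
c=calibration('wrist')
bar('w2.png',c,259,179)
h={k:onz(c,*p,.012)[:2] for k,p in dict(fl=(166,97),fr=(334,76),bl=(194,249),br=(343,234)).items()}
print(h,np.mean(list(h.values()),0))
for a,b in [('fl','bl'),('fr','br'),('fl','fr'),('bl','br')]:
    d=h[b]-h[a]; print(a,b,np.linalg.norm(d),np.degrees(np.arctan2(d[1],d[0])))
for n,p in dict(n1=(251,110),n2=(226,120),n3=(206,138)).items():
    q=onz(c,*p,.072)[:2]-np.array([.474,-.072]); print(n,np.linalg.norm(q),np.degrees(np.arctan2(q[1],q[0])))
q=onz(c,249,92,.045)[:2]-np.array([.474,-.072]);print('ptr',np.linalg.norm(q),np.degrees(np.arctan2(q[1],q[0])))
im=cv2.imread('pics/w2.png')[80:260,140:380];cv2.imwrite('pics/w2c.png',cv2.resize(im,(720,540),interpolation=cv2.INTER_CUBIC))
E
```

```text
bar 473.26531982421875 -66.54925537109375 21.039268493652344 56.44612121582031 86.4047622680664 pca 174.00275145467583 786
{'fl': array([ 0.36801793, -0.1309498 ]), 'fr': array([0.41536851, 0.03816763]), 'bl': array([ 0.53483135, -0.17778175]), 'br': array([ 0.58400594, -0.00915998])} [ 0.47555593 -0.06993098]
fl bl 0.17326265689722845 -15.681792731302798
fr br 0.17515274989183371 -15.676623918361551
fl fr 0.17562113702960164 74.35847458500902
bl br 0.1756457795733673 73.741909754571
n1 0.0631638111482093 161.79780684289338
n2 0.06067798827642541 -176.14647816024657
n3 0.059491908376401344 -152.90297855907693
ptr 0.07950210637524983 162.71269300251288
```

View pics/w2c.png

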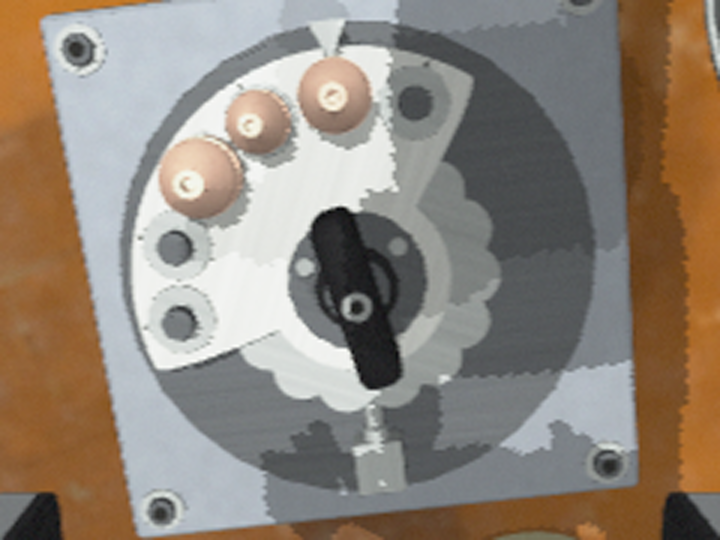

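The dial is at stop one: base yaw -15.8°, bar about -4°. The axis is at (0.475,-0.071). The tool needs to turn +18.7° and go down to TCP z≈0.046.

Call:
apply_moves(
  steps=[0.1,-0.1,-3,5,0.1,-0.1,-6,11,0.1,-0.1,-9,16,0.1,-0.1,-12,18.7,0.1,-0.1,-14,18.7,0.1,-0.1,-14,18.7,0.1,-0.1,-14,18.7,0.1,-0.1,-14,18.7],
)

```text
clock: 9.18
position: [0.4769, -0.0719, 0.0904]
ee_rot: [0.001, 0.033, 0.999, -0.0]
contact_force: [0.6, -0.6, 0.1]
width: 0.0856
gripper_force: 0.0
```

```bash
python3 - <<'E'
from m import *
w,c=snap('wrist','w3.png'); s=get_state();print(s['position'],s['ee_rot'],s['qpos'],s['clock'])
print(proj(c,[.475,-.071,.079]),proj(c,s['position']))
u,v=map(int,proj(c,[.475,-.071,.079])); bar('w3.png',c,u,v,75)
E
```

```text
[ 0.47726179 -0.07211157  0.09086963] [ 1.69725163e-03  3.32597322e-02  9.99445232e-01 -3.70672788e-04] [-2.94363156e-01  2.64253476e-01  1.91182954e+00  1.95085304e-04
  9.62038819e-01 -1.79873893e+00] 9.2333
(np.float64(259.72579455428234), np.float64(237.2764584114665)) (np.float64(257.6534685504817), np.float64(251.727561179818))
bar 470.9234924316406 -70.10276794433594 22.725173950195312 58.30767822265625 86.22156524658203 pca 175.9707077968615 2834
```

View pics/w3.png

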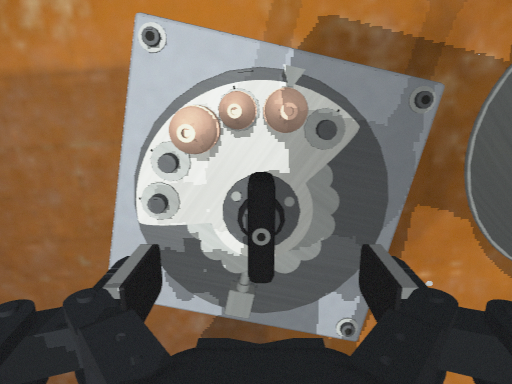

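The bar lies straight between the open fingers, at columns 248-274 with its middle at about (261,230). Going down and gripping.

Call:
apply_moves(
  steps=[-0.1,0.1,-1,0,-0.1,0.1,-2,0,-0.1,0.1,-3,0,-0.1,0.1,-4,0,-0.1,0.1,-4.5,0,-0.1,0.1,-4.5,0,-0.1,0.1,-4.5,0],
)

```text
clock: 9.82
position: [0.4755, -0.0714, 0.0451]
ee_rot: [0.001, 0.034, 0.999, -0.0]
contact_force: [0.2, 0.4, 0.3]
width: 0.0857
gripper_force: 0.0
```

Call:
apply_moves(
  steps=[0,0,0,0,0,0,0,0,0,0,0,0,0,0,0,0,0,0,0,0,0,0,0,0,0,0,0,0,0,0,0,0],
  jaw=255,
  newtons=60,
)

```text
clock: 10.48
position: [0.4749, -0.0713, 0.0448]
ee_rot: [0.0, 0.034, 0.999, -0.0]
contact_force: [-0.7, 0.5, 5.1]
width: 0.0241
gripper_force: 58.6
```

```bash
python3 - <<'E'
from h import *
s=get_state();print(s)
E
```

```text
{'clock': 10.4833, 'qpos': array([-2.94090567e-01,  3.23236411e-01,  1.97291903e+00, -3.85382569e-06,
        8.44916804e-01, -1.79755542e+00]), 'qd': array([-0.00175535,  0.00063683,  0.00162648,  0.00061348, -0.00071328,
       -0.00011983]), 'effort': array([ 3.76617839e-02, -3.45553637e+01, -1.63055617e+01,  5.99601190e-02,
       -3.82662322e-01,  3.91754083e-04]), 'position': array([ 0.47494215, -0.07133502,  0.0448349 ]), 'ee_rot': array([ 2.51059599e-04,  3.36581002e-02,  9.99433372e-01, -6.83932838e-05]), 'contact_force': array([-0.67315609,  0.48536678,  5.06468328]), 'moment': array([-0.01189804,  0.1185114 , -0.03636662]), 'gripper_force': 58.58212351799011, 'width': 0.024064433086589388}
```

The opening is 24 mm where the bar should give 14, so the tips are probably on the round hub under the bar. I'll open, rise 8 mm and grip again.

Call:
apply_moves(
  steps=[0,0,0,0,0,0,0,0,0,0,0,0,0,0,0.4,0,0,0,0.8,0,0,0,0.8,0],
  jaw=100,
)

```text
clock: 10.98
position: [0.4754, -0.0714, 0.053]
ee_rot: [0.001, 0.034, 0.999, -0.0]
contact_force: [-0.0, 0.2, 0.7]
width: 0.0521
gripper_force: 0.0
```

Call:
apply_moves(
  steps=[0,0,0,0,0,0,0,0,0,0,0,0,0,0,0,0,0,0,0,0,0,0,0,0,0,0,0,0,0,0,0,0],
  jaw=255,
)

```text
clock: 11.65
position: [0.475, -0.0714, 0.0533]
ee_rot: [0.0, 0.034, 0.999, -0.0]
contact_force: [-1.3, 0.3, 8.8]
width: 0.0172
gripper_force: 60.5
```

```bash
python3 - <<'E'
from h import *
b,d=snap('side','b4.png');w,c=snap('wrist','w4.png')
cv2.imwrite('pics/c4.png',np.hstack([cv2.resize(b[190:330,140:280],(400,400)),cv2.resize(w[150:350,160:360],(400,400))])[:,:,::-1]); s=get_state(); print(s['width'],s['moment'])
E
```

```text
0.017207668695797897 [0.09975518 0.33806489 0.00511567]
```

View pics/c4.png

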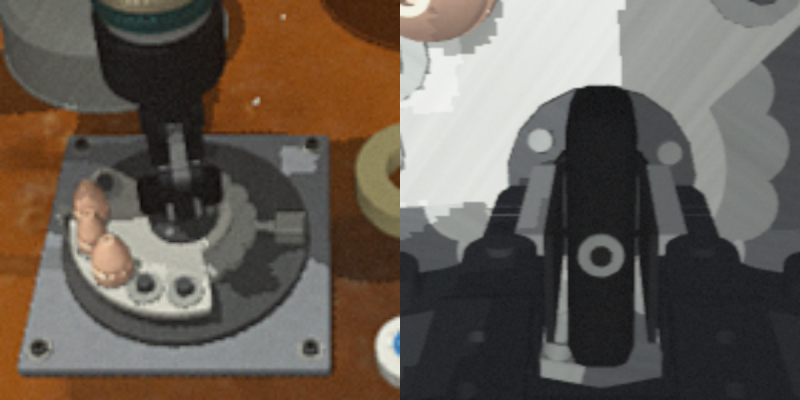

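The crop shows the tips straddling the bar but resting on the round hub under it (17 mm, +9 N upwards). Rising a little more and gripping again.

Call:
apply_moves(
  steps=[0,0,0,0,0,0,0,0,0,0,0,0,0,0,0.3,0,0,0,0.5,0,0,0,0.5,0],
  jaw=120,
)

```text
clock: 12.25
position: [0.4751, -0.0713, 0.0575]
ee_rot: [0.0, 0.034, 0.999, -0.0]
contact_force: [-0.3, 1.0, 0.5]
width: 0.0452
gripper_force: 0.0
```

Call:
apply_moves(
  steps=[0,0,0,0,0,0,0,0,0,0,0,0,0,0,0,0,0,0,0,0,0,0,0,0,0,0,0,0,0,0,0,0],
  jaw=255,
)

```text
clock: 12.92
position: [0.4747, -0.0713, 0.0574]
ee_rot: [-0.0, 0.034, 0.999, -0.0]
contact_force: [-1.5, -0.9, 5.0]
width: 0.0125
gripper_force: 59.4
```

```bash
python3 - <<'E'
from h import *
s=get_state(); print(s['width'],s['moment'],s['contact_force'])
E
```

```text
0.01245075862292038 [-0.1172047   0.18984522  0.03168991] [-1.46047498 -0.91936408  4.99833965]
```

12.5 mm is the bar, since the cover knob also read 1.9 mm under its true size. Turning anticlockwise towards the end stop and watching the moment.

Call:
apply_moves(
  steps=[0,0,0,4,0,0,0,8,0,0,0,12,0,0,0,16,0,0,0,20,0,0,0,24,0,0,0,27,0,0,0,27],
)

```text
clock: 13.58
position: [0.4747, -0.0711, 0.0574]
ee_rot: [-0.0, -0.201, 0.98, 0.0]
contact_force: [-0.5, 0.2, 4.1]
width: 0.0126
gripper_force: 59.7
```

```bash
cat > y.py <<'E'
from h import *
s=get_state(); q=s['ee_rot']; y=(2*np.degrees(np.arctan2(q[2],q[1]))-90)%180
print('closing',y,'dial',-15.8+36-(y-90),s['moment'],s['contact_force'],s['width'],s['qpos'][5],s['clock'])
E
python3 y.py
```

```text
closing 113.16604631774305 dial -2.9660463177430536 [ 0.03645754  0.2350092  -0.00587832] [-0.52940596  0.231895    4.05020314] 0.012607934811445898 -2.2694955021779273 13.5833
```

Call:
apply_moves(
  steps=[0,0,0,1,0,0,0,2,0,0,0,3,0,0,0,4,0,0,0,4,0,0,0,4],
)

```text
clock: 14.08
position: [0.4747, -0.0711, 0.0574]
ee_rot: [0.0, -0.233, 0.972, 0.0]
contact_force: [-2.2, 0.6, 4.1]
width: 0.0129
gripper_force: 61.2
```

```bash
python3 y.py
```

```text
closing 116.94668305404986 dial -6.746683054049857 [-0.07428449  0.32360329 -0.94471642] [-2.1692097   0.57080791  4.08202628] 0.012861713641777553 -2.3361424984238575 14.0833
```

The moment of -0.94 N m at a nominal -6.7° means the dial is on its end stop (-5.7°). Now turning clockwise to 72°, about -78.7° in all.

Call:
apply_moves(
  steps=[0,0,0,-5,0,0,0,-10,0,0,0,-15,0,0,0,-20,0,0,0,-25,0,0,0,-30,0,0,0,-35,0,0,0,-40],
)

```text
clock: 14.75
position: [0.4747, -0.0714, 0.0574]
ee_rot: [-0.0, 0.113, 0.994, -0.0]
contact_force: [-1.1, 0.4, 5.3]
width: 0.0126
gripper_force: 59.8
```

Call:
apply_moves(
  steps=[0,0,0,-5,0,0,0,-10,0,0,0,-15,0,0,0,-20,0,0,0,-24,0,0,0,-27,0,0,0,-29,0,0,0,-29],
)

```text
clock: 15.42
position: [0.4746, -0.0716, 0.0574]
ee_rot: [0.0, 0.358, 0.934, -0.0]
contact_force: [-2.4, -2.1, 4.0]
width: 0.0132
gripper_force: 59.8
```

```bash
python3 y.py
```

```text
closing 48.07999113765527 dial 62.12000886234473 [-0.23620035  0.34534598 -0.16712509] [-2.42920171 -2.06480982  3.98564139] 0.01321280765228045 -1.1327569844362881 15.4167
```

Call:
apply_moves(
  steps=[0,0,0,-2,0,0,0,-4,0,0,0,-6,0,0,0,-8,0,0,0,-9,0,0,0,-9.8,0,0,0,-9.8,0,0,0,-9.8],
)

```text
clock: 16.08
position: [0.4745, -0.0717, 0.0574]
ee_rot: [0.0, 0.436, 0.9, -0.0]
contact_force: [-1.2, -1.3, 4.7]
width: 0.013
gripper_force: 59.8
```

```bash
python3 y.py; python3 - <<'E'
from h import *
w,c=snap('wrist','w5.png');b,d=snap('side','b5.png');a,e=snap('scene','a5.png')
top=np.hstack([cv2.resize(w,(400,300)),cv2.resize(b[180:330,130:330],(400,300))]); bot=np.hstack([cv2.resize(a,(400,300)),cv2.resize(b,(400,300))])
cv2.imwrite('pics/f5.png',np.vstack([top,bot])[:,:,::-1])
E
```

```text
closing 38.348037353280546 dial 71.85196264671946 [-0.18107793  0.30452344 -0.13400299] [-1.21260361 -1.3256652   4.73663563] 0.012976276043435592 -0.9629364214903047 16.0833
```

View pics/f5.png

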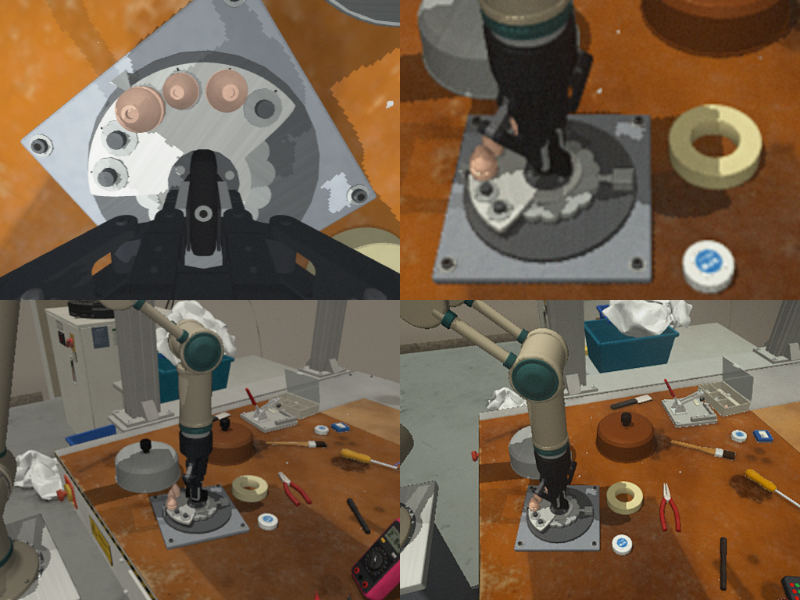

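The views show the third, widest nozzle at the pointer (wrist panel (140,105), pointer near (122,80)) and the bar held. The steel cover stands rim down on bare worktop. The tape, lens case and pliers have not moved. A slight clockwise pull (-0.13 N m) remains, so I'll check the angle by numbers.

```bash
python3 - <<'E'
from h import *
c=calibration('wrist'); im=cv2.imread('pics/w5.png'); hsv=cv2.cvtColor(im,cv2.COLOR_BGR2HSV)
m=cv2.inRange(hsv,(2,40,90),(14,130,255)); m[190:]=0; m[:60]=0
n,l,s,ce=cv2.connectedComponentsWithStats(m)
C=np.array([.4749,-.0711])
for i in range(1,n):
    if s[i,4]>400:
        q=onz(c,*ce[i],.058)[:2]-C; print(s[i],ce[i],np.linalg.norm(q),np.degrees(np.arctan2(q[1],q[0])))
# plate screws
g=[(48,187),(459,251)]
P=[onz(c,*p,.012)[:2] for p in g]; d=P[1]-P[0]; print(P,np.linalg.norm(d),np.degrees(np.arctan2(d[1],d[0])))
E
for i in 1 2 3; do python3 -c "
from h import *
get_image('side');print(get_state()['moment'])"; done
```

```text
[ 263   89   54   55 2352] [289.53231293 115.86862245] 0.06318726494930346 117.12551443700812
[ 208   93   47   47 1723] [231.17991875 115.87579803] 0.06314301743833094 139.43024710725138
[ 147  110   65   60 3023] [178.99603043 139.59411181] 0.06256054547176065 161.9455273615601
[array([ 0.36491397, -0.13265485]), array([ 0.58412505, -0.01099182])] 0.25070977053749205 29.030450090085445
[-0.25798669  0.36001952 -0.14872926]
[-0.22984875  0.31361347 -0.10689777]
[-0.28431856  0.35755337 -0.09410837]
```

Call:
apply_moves(
  steps=[0,0,0,-0.6,0,0,0,-0.6,0,0,0,-0.6],
)

```text
clock: 16.63
position: [0.4746, -0.0717, 0.0574]
ee_rot: [0.0, 0.44, 0.898, -0.0]
contact_force: [-2.4, -2.3, 4.9]
width: 0.0125
gripper_force: 59.8
```

```bash
python3 y.py
```

```text
closing 37.778217374387935 dial 72.42178262561207 [-0.1564665   0.31068883  0.04904612] [-2.41692598 -2.25268998  4.89874995] 0.01247008940478016 -0.9528954399149293 16.6333
```

The nudge brought the moment close to zero (+0.05 N m), so the dial sits in the third detent at about 72° with the bar still gripped. Handing in.

```bash
python3 -c "
from rig import *
print(sign_off())"
```

```text
the job is handed in; nothing more can be done
None
```

I handed the job in at about 17 s of the 64: the cover stands rim down on bare worktop left of the fixture. The dial was turned back to its end stop and on to the third stop (about 72°), where the gripper still holds the bar knob; no verdict came back at hand-in.

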